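Post a faulty module through the returns slot

TASK

Take the faulty module, the one with the flat pull tab on top, out of its cradle and post it tab-up through the slot in the lid of the grey returns box, pushing it past the spring inside until it drops right into the box. The slot plate is clamped a little off the middle of the lid, nobody has measured how far, so feel for the slot gently and never force the module against the box. Leave the finned module in its cradle and the other things on the bench where they are.

Things in the scene. Friction and masses are not known exactly. Their poses are not given: they have to be found in the camera images.
- module_center (a point): Centre, half-way up, of the faulty module: upright flat aluminium box, body 12 thick (its x) x 64 wide (its y) x 82 tall, a black pull tab 8 thick x 40 wide x 30 tall centred on its top; 112 tall overall (z up: foot at -56, body top +26, tab top +56). 100 to 190 g. Stands loosely in a cradle and lifts straight out. Keep the force between it and the returns box below 25 N.
- tab_center (a point): Centre of the faulty module's pull tab, where to grip it: tab 8 thick (x) x 40 wide (y) x 30 tall, so its top is 15 above and the body's flat top 15 below this point.
- cradle_a: Black plastic cradle fixed to the bench that holds the faulty module: base 50 x 90, 8 thick, with a shallow pocket whose walls reach 30 above the bench; the module's foot rests 8 above the bench. Origin under its centre. A like one holds the finned module; which place is which varies.
- finned_center (a point): Centre of the good module in the other, identical cradle: flat upright aluminium box 12 thick (x) x 64 wide (y) x 89 tall, no tab but five small cooling fins in a row on top. To be left alone.
- returns_box: Grey steel box fixed to the bench, 170 (x) x 150 (y) x 131 tall, without a floor of its own: what is posted lands on the bench inside. Origin at the centre of its underside, z up. On its lid lies a bare steel slot plate 80 (x) x 120 (y) x 4 with a slot 14.2 wide (x) and 69 long (y), square to the box.
- lid_center (a point): Middle of the box's lid at the height of the slot plate's top face, 135 above the bench (x across the slot, y along it). The slot plate can be shifted and is clamped so that the slot's centre lies 3 to 19 mm from here towards +x; how far is not measured. It holds firm there; along y it is centred. Sides under the slot guide the module down to 40 below the top face.
- box_inside (a point): Point on the bench under lid_center, inside the box, where posted things end up (within 20 mm). Under the slot, on its +x side, is a sprung ramp. The posted foot meets it 4 to 8 below the plate's top; passing it takes about 2 to 10 N; then it drags on the body and holds the module up. When the body's top edge is about 15 below the plate (tab still 15 out) it lets go, the tab being thinner, and the module drops about 35.
- reel: Bystander: grey plastic ring-shaped reel, 70 across, 30 tall, lying flat; origin under its centre.
- screwdriver: Bystander: screwdriver lying on the bench along its x axis, about 200 long; origin under its middle.
- parts_bin: Bystander: small open blue parts bin 110 x 90 x 50; origin under its centre.
Mind the look-alikes: they are no part of the job. Leave any orange, pink or red look-alike of the part that bears module_center alone.

How it is judged:
By the outcome, as a careful person would: the job done as asked, in the order asked, and still so for the second after the job is handed in, with the robot touching nothing.
It also fails if it takes over 72 s, if anything falls off the work surface, if the arm or the gripper's body presses on something with over 40 N, if the wrist force passes 120 N, or if a joint passes its speed limit or range.

ROBOT

A 7-joint arm with a two-finger parallel gripper is mounted at the origin on the work surface. World frame = base frame: x ahead of the robot, y to its left, z up, the work surface at z = 0. Lengths are in m, angles in rad, forces in N, time in s.
With the tool pointing down it reaches from about 0.425 to 0.925 m from the base axis. Payload 6.8 kg.
Tool frame: the origin (TCP) lies midway between the tips of the shut fingers; the grasp point (between the pads) lies 19 mm behind it; z points along the fingers, y is the line along which they close (so a half turn about z gives the same grasp; the last joint's range is limited). The gripper opens to 85 mm and grips with 20 to 120 N. Pads are 22 mm wide; open, the fingers measure 114 mm over their backs; the gripper's body (76 mm by 85 mm) begins 54 mm behind the grasp point. The pads swing forward as they close: fully open they stand 13 mm farther back than shut.
Start: joints at [-1.253, 0.477, 0.022, 1.555, -0.011, 1.109, -0.083], TCP at [0.279, 0.615, 0.231] pointing down, gripper open.
Joint ranges: [-2.96, 2.96], [-0.34, 2.1], [-1.41, 1.46], [0.24, 2.44], [-1.37, 4.51], [0.17, 1.92], [-2.96, 2.96]. Speed limits (rad/s): [2.39, 2.39, 3.14, 3.14, 3.14, 3.14, 3.14].

INTERFACE

Orientations are given as a rotation vector (axis times angle).
In Python, from bench import r gives the robot as it stands. The module is installed in compiled form; this text tells all that it offers.
- The arm moves only by the tool apply_moves, never from a script. Its argument "rows" is a list of rows, each a list of 6 numbers: the shift along the tool's x, y, z scaled (see below), then the turn, a rotation vector about the tool's x, y, z scaled (see below). A call has 1 to 5 rows; each row is the pose to reach, as a shift and turn from the pose commanded when the call began, along the tool's axes at that moment; what a row does not reach only later rows make up. The controller multiplies each number of a shift by 0.25 m and each number of a turn by 90 degrees. A row lasts 1/8 s, in which the tool goes at most 62.5 mm and 10.7 degrees, less where a joint would pass 70% of its speed; a pose out of reach is approached as far as the arm can. A call with a number of a shift or a turn outside -1 to 1 is refused whole. A call with a gripper value outside its range is refused whole. "claw" is the opening, from 0 (shut) to 1 (fully open), set as the call begins (left out, the last holds). The fingers move at their own pace and stop on an object; "newtons" is the grip in N (left out, the last holds). Time passes only in rows, so rows that repeat a pose let the fingers close. It gives the time, the measured TCP pose, the force, the opening and the grip force at its end, in the units of the state.
- r.get_obs(): the state, without advancing time (a new reading comes with each control period).
- r.grab_frame(name): name is "scene" or "top" or "wrist"; returns a dict with "pixels" (384x512x3 uint8, red, green, blue), "intrinsics" (3x3 intrinsics, pixels), "dist" ([k1, k2, p1, p2, k3] as OpenCV has them; the pictures are not rectified), "eye" and "attitude" of the camera in the world. Camera axes: x right, y up, looking along -z (the intrinsics and any distortion apply to the point x, -y, -z); pixel columns grow to the right and rows downward; lengths in m; the calibration is good to about 2 mm. A picture is of the moment at which its call begins. There is no depth.
- r.hand_in(): hands the job in; it is judged then, once.
Trained networks look in a picture, given as the dict that the camera call returned (one of the last four; its "shot" number tells which), for a name from the list of things; names that differ only in an ending like _2 or _b are one class to them, and where a whole thing is asked for, a point or a joint stands for the part that bears it (a point fixed in the world has none). Each returns a list of dicts, best first, with "conf" (0 to 1); they miss things now and then, are a little off and sometimes report something else, mostly with a low value. They report only what shows in the picture. A call takes as long as a camera call. They do not tell look-alikes from the thing itself.
- r.search_frame(picture, thing): "rect" ([left, top, width, height] in pixels, round what is visible of it).
- r.outline_of(picture, thing): "pixels" (384x512 bool, what is visible of it) and "rect" ([left, top, width, height] in pixels, round what is visible of it).
- r.landmark_of(picture, thing): "point" ([column, row] in pixels: a listed point, or the origin of a listed thing).
The state is a dict: "clock": time; "joints": joint angles; "qvel": joint speeds; "tau": joint torques, N m; "tcp_pos": TCP position; "orientation": TCP orientation; "contact_force": force on the tool from outside, world axes, zero at the start; "moment": the same for the moment, N m; "grip_width": finger opening in m; "gripper_force": force on a finger pad.
Only numpy, scipy, OpenCV 4.12 (cv2) and the standard library are available. Lean on these libraries where they do the work, as an engineer would, in place of code of your own. Each camera call takes 0.05 s, during which the arm holds its last target. There are 200 camera calls.

## Working session

There is one attempt and no reset: what is moved stays moved. The work goes in short steps, Python scripts to look and compute and a tool call to move; the robot and the scene stay as the last step left them, time stands still between calls to the robot, and variables do not carry over. Pictures are saved under pics/ and viewed, at most 10 in all, crops included, and the job is handed in when it is done.

Besides the shell and the picture viewer there is one more tool, called after "Call:" as a command line: name --pt "numbers of a row" for each row, then --argument value for the rest. apply_moves: Moves the arm, as the interface text tells. Its arguments: {"type":"object","properties":{"rows":{"type":"array","items":{"type":"array","items":{"type":"number"}}},"claw":{"type":"number"},"newtons":{"type":"number"}},"required":["rows"]}

```bash
mkdir -p pics; cat > h.py <<'E'
import numpy as np,cv2
from scipy.spatial.transform import Rotation as R
from bench import r
def rot(a):
    a=np.array(a,float)
    return a if a.shape==(3,3) else (R.from_rotvec(a).as_matrix() if a.size==3 else R.from_quat(a).as_matrix())
def ray(f,p):
    u=cv2.undistortPoints(np.array([[p]],float),np.array(f["intrinsics"]),np.array(f["dist"]))[0,0]
    return np.array(f["eye"]),rot(f["attitude"])@np.array([u[0],-u[1],-1])
def atz(f,p,z):
    e,d=ray(f,p); return e+d*(z-e[2])/d[2]
def proj(f,X):
    c=rot(f["attitude"]).T@(np.array(X)-np.array(f["eye"]))
    return cv2.projectPoints(np.array([[c[0],-c[1],-c[2]]]),np.zeros(3),np.zeros(3),np.array(f["intrinsics"]),np.array(f["dist"]))[0].ravel()
def tri(L):
    A=np.zeros((3,3));b=np.zeros(3)
    for f,p in L:
        e,d=ray(f,p);d/=np.linalg.norm(d);P=np.eye(3)-np.outer(d,d);A+=P;b+=P@e
    return np.linalg.solve(A,b)
def save(f,n): cv2.imwrite("pics/"+n,cv2.cvtColor(f["pixels"],cv2.COLOR_RGB2BGR))
E
python3 - <<'E'
from h import *
print(r.get_obs())
F={n:r.grab_frame(n) for n in("scene","top","wrist")}
print({n:(np.round(f["eye"],3),np.shape(f["attitude"])) for n,f in F.items()})
cv2.imwrite("pics/a.png",cv2.cvtColor(np.vstack([F["scene"]["pixels"],F["top"]["pixels"]]),cv2.COLOR_RGB2BGR)[:, :]) 
save(F["scene"],"s.png");save(F["top"],"t.png")
Z=dict(module_center=.064,tab_center=.105,finned_center=.0525,lid_center=.135,box_inside=0,cradle_a=0,returns_box=0,reel=0,screwdriver=0,parts_bin=0)
for t,z in Z.items():
  for n in("scene","top"):
    for d in r.landmark_of(F[n],t)[:3]: print(t,n,round(d["conf"],2),np.round(d["point"]),np.round(atz(F[n],d["point"],z),3))
E
```

```text
{'clock': 0.0, 'joints': array([-1.25311147,  0.47779921,  0.02231644,  1.55645865, -0.01151077,
        1.10927482, -0.08311039]), 'qvel': array([ 0.00096749, -0.00012573,  0.00082495, -0.00088736, -0.00133207,
       -0.00120213, -0.00189205]), 'tau': array([-6.89498465e-04, -5.96439064e+01,  1.60793770e+00, -2.81217849e+01,
        1.26132058e-02,  9.13088996e-03,  7.93589425e-05]), 'tcp_pos': array([0.27855294, 0.61419686, 0.23032281]), 'orientation': array([-6.63681669e-01, -3.07041119e+00,  2.81482540e-03]), 'contact_force': array([ 0.25076064, -0.2351225 ,  0.25094857]), 'moment': array([-0.04421703,  0.02345519,  0.02849333]), 'gripper_force': 0.0, 'grip_width': 0.08549949562264827}
{'scene': (array([ 1.251, -0.5  ,  0.736]), (3,)), 'top': (array([0.419, 0.076, 1.042]), (3,)), 'wrist': (array([0.217, 0.643, 0.373]), (3,))}
module_center scene 0.94 [207. 210.] [ 0.531 -0.077  0.064]
module_center scene 0.93 [253. 210.] [0.62  0.021 0.064]
module_center scene 0.76 [191. 196.] [ 0.446 -0.076  0.064]
module_center top 0.89 [330. 177.] [ 0.632 -0.136  0.064]
module_center top 0.75
[... 689 characters left out ...]
.06   0.   ]
cradle_a top 0.88 [303. 213.] [ 0.54  -0.063  0.   ]
cradle_a top 0.71 [309. 210.] [ 0.548 -0.081  0.   ]
returns_box scene 0.56 [289. 189.] [0.554 0.235 0.   ]
returns_box top 0.72 [205. 207.] [0.563 0.223 0.   ]
reel scene 0.93 [267. 253.] [ 0.725 -0.019  0.   ]
reel scene 0.69 [214. 226.] [ 0.54  -0.063  0.   ]
reel top 0.7 [286. 148.] [ 0.739 -0.021  0.   ]
screwdriver scene 0.7 [206. 311.] [ 0.772 -0.253  0.   ]
screwdriver top 0.56 [359. 132.] [ 0.787 -0.244  0.   ]
screwdriver top 0.24 [207. 204.] [0.571 0.218 0.   ]
parts_bin scene 0.62 [342. 185.] [0.658 0.39  0.   ]
parts_bin top 0.85 [150. 180.] [0.646 0.389 0.   ]
parts_bin top 0.37 [283. 151.] [ 0.728 -0.01   0.   ]
```

```bash
python3 -c "print(1)"
```

```text
1
```

View pics/s.png

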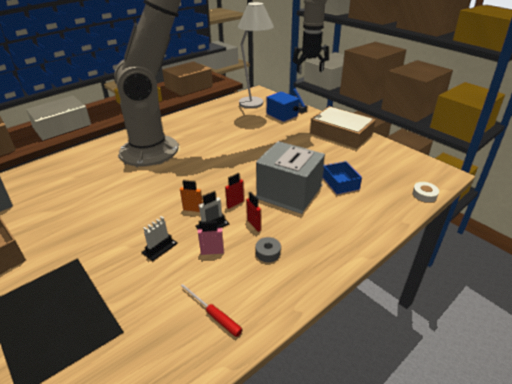

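View pics/t.png

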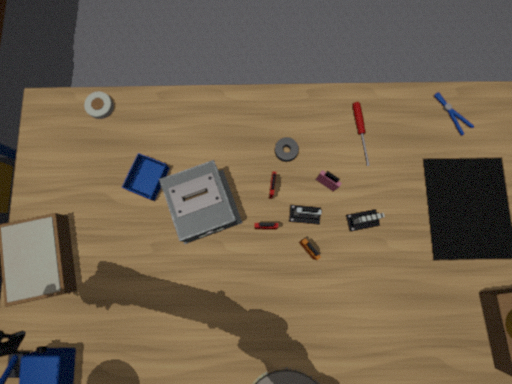

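```bash
cat >> h.py <<'E'
def to(x,y,z,th,o=None):
    "numbers for a move to TCP x,y,z pointing down, tool y at angle th deg"
    o=o or r.get_obs(); M=rot(o["orientation"]); t=np.radians(th); c,s=np.cos(t),np.sin(t)
    T=np.array([[-s,c,0],[c,s,0],[0,0,-1]]).T
    d=M.T@(np.array([x,y,z])-o["tcp_pos"])/.25
    print("row",np.round(d,4),np.round(R.from_matrix(M.T@T).as_rotvec()/(np.pi/2),4))
E
python3 - <<'E'
from h import *
o=r.get_obs();M=rot(o["orientation"]);print(M.round(3))
f=r.grab_frame("wrist");C=rot(f["attitude"])
print("cam in tool",M.T@(f["eye"]-o["tcp_pos"]),"axis",M.T@C@[0,0,-1],"K",f["intrinsics"],f["dist"],"tcp px",proj(f,o["tcp_pos"]))
print("axis at z .135 in tool",M.T@(atz(f,(256,192),.135)-o["tcp_pos"]))
to(.56,.236,.25,22)
E
```

```text
[[-0.911  0.413 -0.   ]
 [ 0.413  0.911  0.   ]
 [ 0.     0.    -1.   ]]
cam in tool [ 0.06746903  0.00054341 -0.14233156] axis [-2.67423609e-01  3.62988283e-04  9.63578996e-01] K [[301.45253132   0.         253.93786864]
 [  0.         301.45253132 196.37689118]
 [  0.           0.           1.        ]] [0.01631704 0.         0.         0.         0.        ] tcp px [252.81292897 248.75102054]
axis at z .135 in tool [0.00494747 0.00232327 0.09633462]
row [-1.6502 -0.9152 -0.0749] [ 0.     -0.      0.4845]
```

Call:
apply_moves --pt "-0.2 -0.1 -0.02 0 0 0.1" --pt "-0.4 -0.22 -0.04 0 0 0.2" --pt "-0.6 -0.33 -0.06 0 0 0.3" --pt "-0.8 -0.44 -0.07 0 0 0.4" --pt "-0.95 -0.53 -0.07 0 0 0.48"

```text
clock: 1.82
tcp_pos: [0.4422, 0.3936, 0.2494]
orientation: [1.756, 2.604, 0.002]
contact_force: [0.4, 0.6, -0.6]
grip_width: 0.0854
gripper_force: 0.0
```

```bash
python3 - <<'E'
from h import *
to(.56,.236,.25,22)
E
```

```text
row [-0.7612  0.2004 -0.0021] [ 0.0007 -0.      0.0003]
```

Call:
apply_moves --pt "-0.22 0.06 0 0 0 0" --pt "-0.45 0.12 0 0 0 0" --pt "-0.65 0.17 0 0 0 0" --pt "-0.76 0.2 0 0 0 0" --pt "-0.76 0.2 0 0 0 0" --claw 0.5

```text
clock: 2.45
tcp_pos: [0.5606, 0.2363, 0.249]
orientation: [1.754, 2.605, -0.0]
contact_force: [-0.3, 0.6, 0.1]
grip_width: 0.0428
gripper_force: 0.0
```

```bash
python3 - <<'E'
from h import *
f=r.grab_frame("wrist");save(f,"w1.png");o=r.get_obs();print(o["tcp_pos"],o["qvel"].round(3))
for t in("lid_center",): 
  for d in r.landmark_of(f,t)[:2]: print(t,d["conf"],d["point"],atz(f,d["point"],.135))
np.save("f1.npy",f,allow_pickle=True)
E
```

```text
[0.55944786 0.23855143 0.24882807] [-0.031 -0.003 -0.037  0.004 -0.007  0.    -0.006]
lid_center 0.72 [252.6, 176.4] [0.55466092 0.24973999 0.135     ]
lid_center 0.56 [252.4, 204.6] [0.56406744 0.22597991 0.135     ]
```

View pics/w1.png

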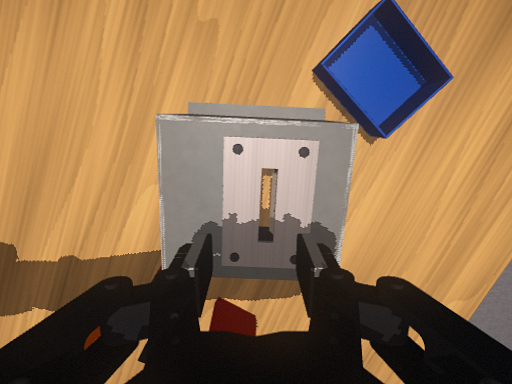

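```bash
python3 - <<'E'
from h import *
f=np.load("f1.npy",allow_pickle=True).item()
c=f["pixels"][125:255,205:335];c=cv2.resize(c,(780,600)[:1]*2 if 0 else (600,600),interpolation=cv2.INTER_CUBIC)
cv2.imwrite("pics/c1.png",cv2.cvtColor(c,cv2.COLOR_RGB2BGR))
g=cv2.cvtColor(f["pixels"],cv2.COLOR_RGB2GRAY)
for row in(150,180,190,200,208): print(row,g[row,216:228],g[row,255:284],g[row,310:326])
E
```

```text
150 [150 148 149 148 148 147 147 180 207 210 209 213] [203 200 202 206 207 203 205 207 205 206 208 210 205 207 208 206 205 204
 206 207 205 203 204 205 205 206 206 207 207] [194 188 185 186 191 188 188 178 152 136 139 141 138 136 137 138]
180 [142 144 146 145 144 143 152 183 198 198 198 196] [188 193 197 195 194 187 134  92 145 168 163 161 165 171 170 132 100 125
 137 134 138 106 164 199 194 199 197 195 194] [183 186 184 184 180 157 136 135 136 135 135 136 138 134 138 137]
190 [142 138 142 140 142 140 156 185 195 196 193 192] [188 194 191 192 197 158  94 140 170 170 172 169 167 168 143 102 121 139
 136 139 111 137 183 194 193 192 191 189 192] [184 184 182 180 157 135 136 136 137 135 133 135 135 135 135 136]
200 [138 140 140 140 142 140 136 172 192 190 191 190] [186 187 188 191 168 115  95 146 166 162 161 163 173 186 149 110 128 136
 136 136 116 160 191 187 188 188 188 187 188] [181 179 169 145 132 135 135 134 134 135 136 132 132 134 134 134]
208 [135 137 137 137 136 135 161 183 187 184 187 188] [187 188 185 191 154 100  90  87 135 169 134  90 148 141  93 121 136 135
 137 106 154 190 186 186 186 187 186 184 183] [180 184 159 132 133 132 135 133 134 134 134 130 134 133 131 131]
```

View pics/c1.png

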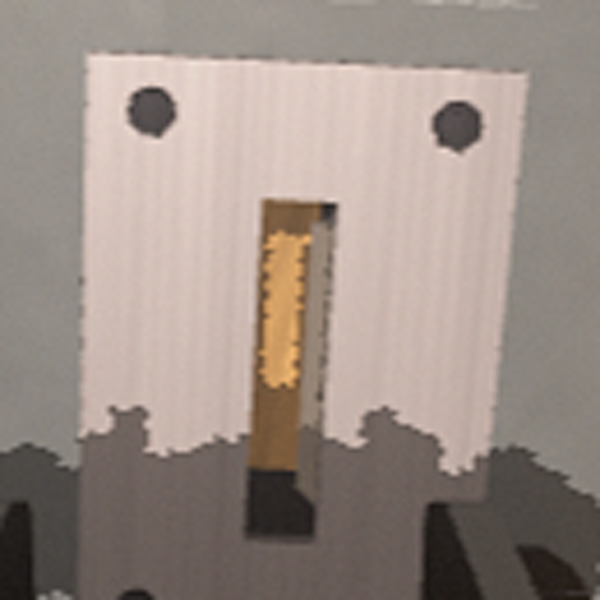

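```bash
python3 - <<'E'
from h import *
f=np.load("f1.npy",allow_pickle=True).item()
s=130/600;q=lambda a,b:atz(f,(205+a*s-.4,125+b*s-.4),.135)
P={k:q(*v) for k,v in dict(TL=(262,200),TR=(337,203),BL=(245,538),BR=(314,540),pTL=(87,54),pTR=(527,72)).items()}
print({k:v.round(4) for k,v in P.items()})
n=lambda v:np.linalg.norm(v)
print("W",n(P["TR"]-P["TL"]),n(P["BR"]-P["BL"]),"L",n(P["TL"]-P["BL"]),n(P["TR"]-P["BR"]),"plate",n(P["pTR"]-P["pTL"]))
for a,b in(("pTL","pTR"),("TL","TR")):
  d=P[b]-P[a];print(np.degrees(np.arctan2(d[1],d[0])))
for a,b in(("BL","TL"),("BR","TR")):
  d=P[b]-P[a];print(np.degrees(np.arctan2(d[1],d[0]))-90)
# edge fits
g=cv2.cvtColor(f["pixels"],cv2.COLOR_RGB2GRAY).astype(float)
def edge(c0,c1,rows,lev,sgn):
    out=[]
    for row in rows:
        l=g[row,c0:c1]-lev; i=np.where((l[:-1]*l[1:]<0)&(np.sign(l[1:])==sgn))[0]
        if len(i): i=i[0] if sgn<0 else i[-1]; out.append(atz(f,(c0+i+l[i]/(l[i]-l[i+1]),row),.135))
    X=np.array(out);k=np.polyfit(X[:,1],X[:,0],1);
    for _ in range(3):
        e=X[:,0]-np.polyval(k,X[:,1]);X=X[abs(e)<max(2*e.std(),3e-4)];k=np.polyfit(X[:,1],X[:,0],1)
    return k,len(X),X[:,1].mean()
y=P["TL"][1]
C=sum(P[k] for k in("TL","TR","BL","BR"))/4
for nm,a in dict(L=(254,268,range(172,210),150,-1),R=(268,284,range(174,210),160,1),pL=(214,232,range(140,205),168,1),pR=(305,325,range(145,200),163,-1)).items():
  k,m,ym=edge(*a);print(nm,"ang",np.degrees(np.arctan(-k[0])),m,"x-along at C",(np.polyval(k,C[1])-C[0])*np.cos(np.arctan(k[0])))
print("C",C)
E
```

```text
{'TL': array([0.5589, 0.2594, 0.135 ]), 'TR': array([0.572 , 0.2642, 0.135 ]), 'BL': array([0.5817, 0.1952, 0.135 ]), 'BR': array([0.5947, 0.1999, 0.135 ]), 'pTL': array([0.5193, 0.2722, 0.135 ]), 'pTR': array([0.5945, 0.2992, 0.135 ])}
W 0.013995094698569749 0.013770454433826764 L 0.06822099302217179 0.06809815608612153 plate 0.07988657577268568
19.73396229634622
19.72393585483956
19.59479644081958
19.40508865822565
L ang 19.185022612652674 38 x-along at C -0.0072314812663308
R ang 19.804116433820187 32 x-along at C 0.007293100134824631
pL ang 20.076199399867836 54 x-along at C -0.039907716395933046
pR ang 19.221708964803508 49 x-along at C 0.039834138830839985
C [0.57683199 0.22968323 0.135     ]
```

```bash
python3 - <<'E'
from h import *
to(.535,-.09,.25,-12)
E
```

```text
row [-1.184  -0.5908 -0.0058] [-3.000e-04 -4.000e-04  3.824e-01]
```

Call:
apply_moves --pt "-0.2 -0.1 0 0 0 0.08" --pt "-0.4 -0.2 0 0 0 0.16" --pt "-0.6 -0.3 0 0 0 0.25" --pt "-0.8 -0.4 0 0 0 0.32" --pt "-0.95 -0.48 0 0 0 0.38"

```text
clock: 3.18
tcp_pos: [0.5381, -0.0265, 0.249]
orientation: [-2.44, -1.979, -0.001]
contact_force: [0.6, 0.5, -0.9]
grip_width: 0.0426
gripper_force: 0.0
```

```bash
python3 - <<'E'
from h import *
to(.535,-.09,.25,-12)
E
```

```text
row [-0.2511  0.0403 -0.0041] [ 0.0002 -0.0004  0.001 ]
```

Call:
apply_moves --pt "-0.15 0.02 0 0 0 0" --pt "-0.25 0.04 0 0 0 0" --pt "-0.25 0.04 0 0 0 0" --pt "-0.25 0.04 0 0 0 0"

```text
clock: 3.68
tcp_pos: [0.5359, -0.0869, 0.2487]
orientation: [-2.435, -1.984, -0.001]
contact_force: [-0.4, 0.4, -0.7]
grip_width: 0.0427
gripper_force: 0.0
```

```bash
python3 - <<'E'
from h import *
f=r.grab_frame("wrist");o=r.get_obs();print(o["tcp_pos"],abs(o["qvel"]).max().round(3))
np.save("f2.npy",f,allow_pickle=True)
for t,z in(("tab_center",.105),("module_center",.064),("cradle_a",0)): 
  for d in r.landmark_of(f,t)[:3]: print(t,round(d["conf"],2),d["point"],atz(f,d["point"],z))
cv2.imwrite("pics/w2.png",cv2.cvtColor(cv2.resize(f["pixels"],(800,600),interpolation=cv2.INTER_CUBIC),cv2.COLOR_RGB2BGR))
E
```

```text
[ 0.53584833 -0.08676404  0.2486471 ] 0.004
tab_center 0.83 [182.9, 48.5] [0.50066545 0.04459053 0.105     ]
tab_center 0.72 [251.7, 168.9] [ 0.53736776 -0.070299    0.105     ]
tab_center 0.72 [151.4, 187.4] [ 0.43794662 -0.06841136  0.105     ]
module_center 0.93 [193.3, 55.7] [0.502018   0.04558369 0.064     ]
module_center 0.87 [253.3, 161.2] [ 0.53904756 -0.06948766  0.064     ]
module_center 0.81 [304.8, 55.7] [0.61053169 0.0231981  0.064     ]
cradle_a 0.58 [253.2, 153.6] [ 0.53884785 -0.06938343  0.        ]
```

View pics/w2.png

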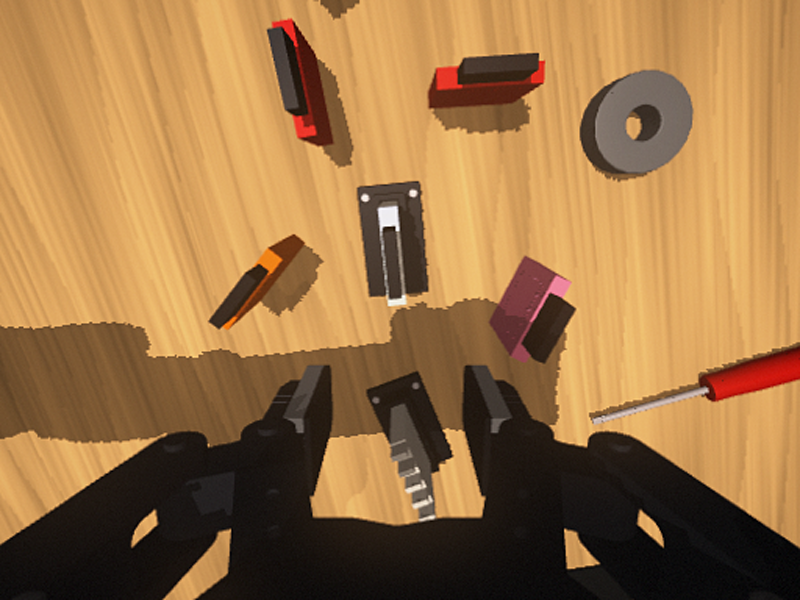

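```bash
python3 - <<'E'
from h import *
f=np.load("f2.npy",allow_pickle=True).item()
c=cv2.resize(f["pixels"][120:205,220:285],(585,765)[:1]+(590,) if 0 else (455,595),interpolation=cv2.INTER_CUBIC)
cv2.imwrite("pics/c2.png",cv2.cvtColor(c,cv2.COLOR_RGB2BGR))
q=lambda a,b,z:atz(f,(a*.64-.2,b*.64-.2),z)
C=[q(a,b,.008) for a,b in((358,188),(419,182),(428,291),(368,296))]
n=np.linalg.norm
print("cradle",np.mean(C,0),[n(C[i]-C[(i+1)%4]).round(4) for i in range(4)])
for a,b in((0,1),(3,2)): d=C[b]-C[a];print(np.degrees(np.arctan2(d[1],d[0])))
for a,b in((3,0),(2,1)): d=C[b]-C[a];print(np.degrees(np.arctan2(d[1],d[0]))-90)
E
```

```text
cradle [ 0.53690867 -0.06846576  0.008     ] [np.float64(0.0482), np.float64(0.0883), np.float64(0.0504), np.float64(0.0879)]
-6.24202901915593
-6.784060241389028
-7.488576701415482
-6.073668937651675
```

View pics/c2.png

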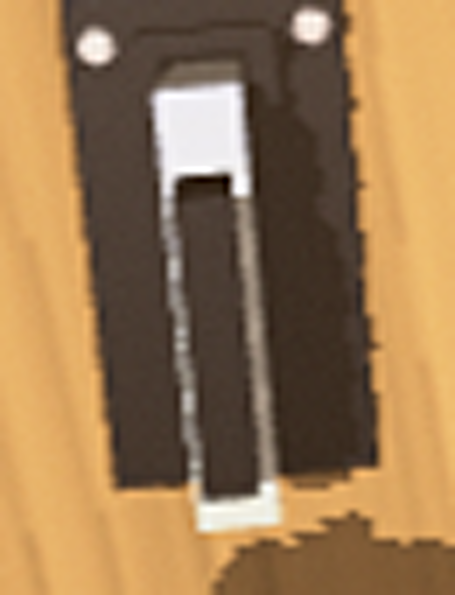

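```bash
python3 - <<'E'
from h import *
f=np.load("f2.npy",allow_pickle=True).item();n=np.linalg.norm
q=lambda a,b,z:atz(f,(220+a/7-.43,120+b/7-.43),z)
for nm,z,L in(("body",.09,((152,92),(243,84),(281,523),(200,530))),("tab",.12,((179,193),(232,190),(258,494),(204,498)))):
  C=[q(*p,z) for p in L];print(nm,np.mean(C,0).round(4),[n(C[i]-C[(i+1)%4]).round(4) for i in range(4)])
  d=(C[0]+C[1]-C[2]-C[3]);print(np.degrees(np.arctan2(d[1],d[0]))-90)
o=r.get_obs()
to(.5375,-.069,.13,-7)
E
```

```text
body [ 0.5369 -0.0682  0.09  ] [np.float64(0.0128), np.float64(0.0637), np.float64(0.012), np.float64(0.0637)]
-6.2665332500772735
tab [ 0.5372 -0.0677  0.12  ] [np.float64(0.0068), np.float64(0.0401), np.float64(0.0072), np.float64(0.0402)]
-7.103615853264657
row [ 0.0743 -0.0083  0.4749] [-0.0001 -0.0002 -0.0518]
```

```bash
python3 - <<'E'
from h import *
to(.537,-.068,.096,-6.7)
E
```

```text
row [ 0.0777 -0.011   0.6109] [-0.0001 -0.0002 -0.0551]
```

Call:
apply_moves --pt "0.078 -0.011 0.1 0 0 -0.055" --pt "0.078 -0.011 0.3 0 0 -0.055" --pt "0.078 -0.011 0.45 0 0 -0.055" --pt "0.078 -0.011 0.55 0 0 -0.055" --pt "0.078 -0.011 0.55 0 0 -0.055"

```text
clock: 4.5
tcp_pos: [0.5355, -0.0687, 0.1097]
orientation: [-2.347, -2.084, 0.005]
contact_force: [0.3, 0.8, 1.6]
grip_width: 0.0428
gripper_force: 0.0
```

```bash
python3 - <<'E'
from h import *
to(.537,-.068,.096,-6.7);o=r.get_obs();print(o["tcp_pos"],o["contact_force"])
f=r.grab_frame("wrist");cv2.imwrite("pics/w3.png",cv2.cvtColor(f["pixels"],cv2.COLOR_RGB2BGR))
E
```

```text
row [0.0037 0.0057 0.0548] [-0.0026  0.0003 -0.0011]
[ 0.53553156 -0.0687416   0.10970379] [0.25343851 0.8142319  1.58873435]
```

View pics/w3.png

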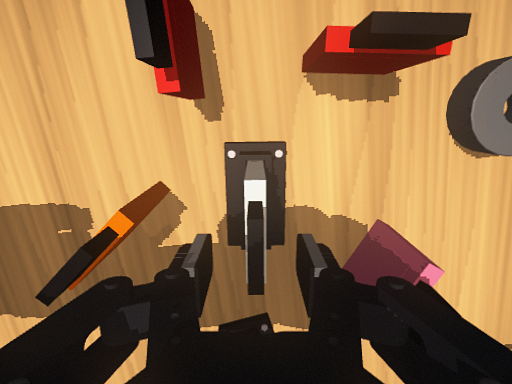

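Call:
apply_moves --pt "0.004 0.006 0.03 0 0 0" --pt "0.004 0.006 0.055 0 0 0" --pt "0.004 0.006 0.055 0 0 0"

```text
clock: 4.92
tcp_pos: [0.5384, -0.0686, 0.0974]
orientation: [-2.35, -2.085, 0.0]
contact_force: [-0.9, -0.5, -0.5]
grip_width: 0.0424
gripper_force: 0.0
```

Call:
apply_moves --pt "0 0 0 0 0 0" --pt "0 0 0 0 0 0" --pt "0 0 0 0 0 0" --pt "0 0 0 0 0 0" --pt "0 0 0 0 0 0" --claw 0 --newtons 40

```text
clock: 5.55
tcp_pos: [0.5381, -0.0687, 0.0978]
orientation: [-2.35, -2.084, 0.0]
contact_force: [-2.7, 0.9, 6.0]
grip_width: 0.0072
gripper_force: 40.6
```

Call:
apply_moves --pt "0 0 -0.08 0 0 0" --pt "0 0 -0.2 0 0 0" --pt "0 0 -0.4 0 0 0" --pt "0 0 -0.6 0 0 0" --pt "0 0 -0.68 0 0 0"

```text
clock: 6.18
tcp_pos: [0.5399, -0.069, 0.2705]
orientation: [2.348, 2.082, 0.006]
contact_force: [0.2, 0.9, -1.8]
grip_width: 0.0071
gripper_force: 39.5
```

```bash
python3 - <<'E'
from h import *
f=r.grab_frame("wrist");o=r.get_obs();print(o["tcp_pos"],o["contact_force"],o["grip_width"])
to(.5768,.2297,.270,19.6)
s=r.grab_frame("scene")
cv2.imwrite("pics/w4.png",cv2.cvtColor(np.hstack([cv2.resize(f["pixels"][150:,150:350],(350,410)),cv2.resize(s["pixels"][100:290,130:340],(450,410))]),cv2.COLOR_RGB2BGR))
E
```

```text
[ 0.540579   -0.06909733  0.27194677] [ 1.15129638 -0.60891663  0.62096431] 0.006907921868944296
row [1.2039e+00 8.0000e-04 9.7000e-03] [ 0.0044  0.     -0.2941]
```

View pics/w4.png

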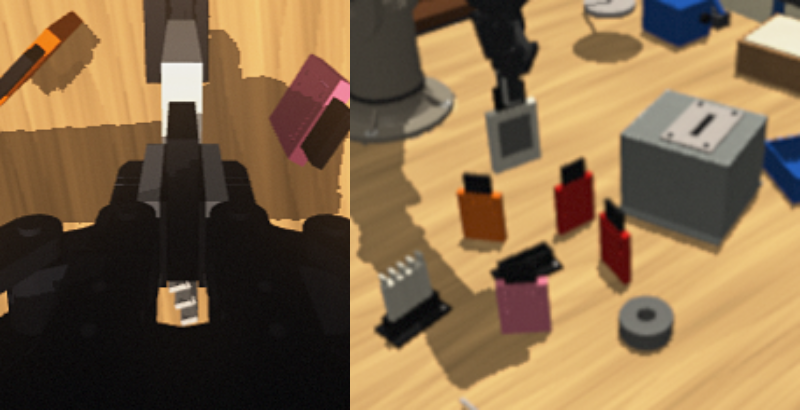

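Call:
apply_moves --pt "0.1 0 0 0 0 -0.03" --pt "0.28 0 0 0 0 -0.09" --pt "0.46 0 0 0 0 -0.16" --pt "0.62 0 0 0 0 -0.23" --pt "0.7 0 0 0 0 -0.294"

```text
clock: 6.9
tcp_pos: [0.5587, 0.1094, 0.2661]
orientation: [-1.797, -2.575, 0.002]
contact_force: [-0.5, 0.1, -0.7]
grip_width: 0.0069
gripper_force: 39.5
```

```bash
python3 - <<'E'
from h import *
to(.5768,.2297,.250,19.6)
E
```

```text
row [0.4265 0.234  0.0643] [-0.0012 -0.0006  0.0065]
```

Call:
apply_moves --pt "0.12 0.06 0 0 0 0.006" --pt "0.28 0.15 0.01 0 0 0.006" --pt "0.4 0.22 0.03 0 0 0.006" --pt "0.426 0.234 0.06 0 0 0.006" --pt "0.426 0.234 0.06 0 0 0.006"

```text
clock: 7.52
tcp_pos: [0.5778, 0.2252, 0.2508]
orientation: [-1.819, -2.56, 0.005]
contact_force: [0.7, -0.8, -0.8]
grip_width: 0.0072
gripper_force: 39.5
```

```bash
python3 - <<'E'
from h import *
f=r.grab_frame("wrist");o=r.get_obs();print(o["tcp_pos"],o["contact_force"],o["grip_width"])
to(.5768,.2297,.230,19.6)
s=r.grab_frame("scene")
cv2.imwrite("pics/w5.png",cv2.cvtColor(np.hstack([cv2.resize(f["pixels"][120:300,170:340],(500,530)),cv2.resize(s["pixels"][90:190,240:340],(300,530))]),cv2.COLOR_RGB2BGR))
np.save("f5.npy",f,allow_pickle=True)
E
```

```text
[0.57823656 0.22404133 0.25155572] [ 0.33517306 -0.71419233 -1.29451347] 0.007259176911992207
row [0.0234 0.0021 0.0862] [-0.0013  0.0006 -0.0058]
```

View pics/w5.png

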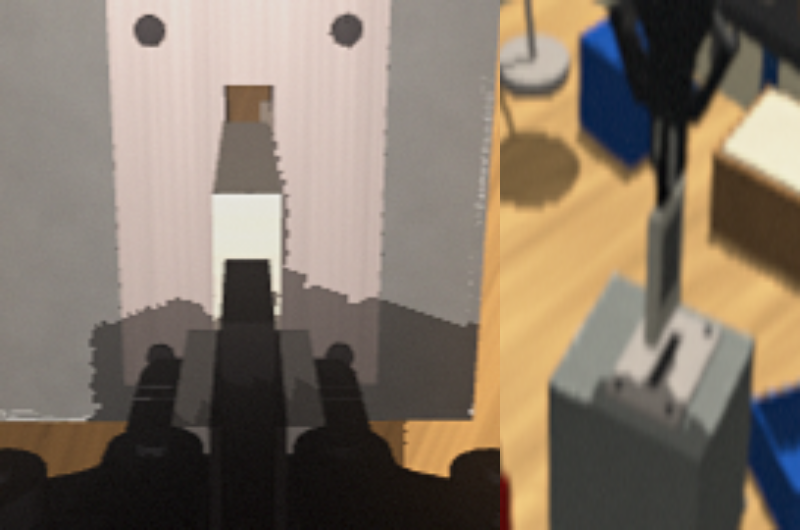

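Call:
apply_moves --pt "0.01 0.001 0.03 0 0 -0.005" --pt "0.023 0.002 0.06 0 0 -0.005" --pt "0.023 0.002 0.08 0 0 -0.005" --pt "0.023 0.002 0.08 0 0 -0.005"

```text
clock: 8.12
tcp_pos: [0.577, 0.2304, 0.232]
orientation: [-1.812, -2.566, 0.001]
contact_force: [-0.0, -0.2, -0.3]
grip_width: 0.0067
gripper_force: 39.5
```

```bash
python3 - <<'E'
from h import *
f=r.grab_frame("wrist");o=r.get_obs();print(o["tcp_pos"],o["contact_force"],abs(o["qvel"]).max())
to(.5768,.2297,.226,19.6)
cv2.imwrite("pics/w6.png",cv2.cvtColor(cv2.resize(f["pixels"][140:260,200:300],(500,600),interpolation=cv2.INTER_CUBIC),cv2.COLOR_RGB2BGR))
E
```

```text
[0.57724011 0.23044429 0.23234098] [ 0.26822305 -0.43289148 -0.74249939] 0.008129406413841163
row [-0.0022 -0.0026  0.0254] [-0.0003  0.0001 -0.0009]
```

View pics/w6.png

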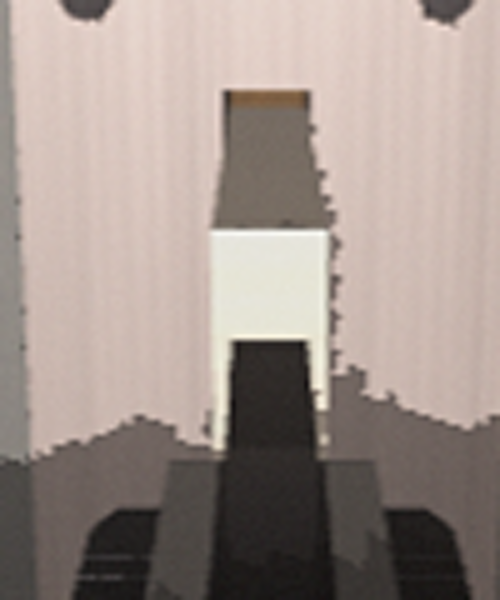

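Call:
apply_moves --pt "-0.002 -0.0025 0.008 0 0 0" --pt "-0.002 -0.0025 0.016 0 0 0" --pt "-0.002 -0.0025 0.024 0 0 0" --pt "-0.002 -0.0025 0.03 0 0 0" --pt "-0.002 -0.0025 0.034 0 0 0"

```text
clock: 8.8
tcp_pos: [0.5768, 0.2299, 0.2239]
orientation: [-1.813, -2.566, 0.0]
contact_force: [0.0, 0.9, -0.5]
grip_width: 0.0069
gripper_force: 39.5
```

Call:
apply_moves --pt "0 0 0.004 0 0 0" --pt "0 0 0.008 0 0 0" --pt "0 0 0.008 0 0 0"

```text
clock: 9.18
tcp_pos: [0.5768, 0.2299, 0.222]
orientation: [-1.813, -2.566, 0.0]
contact_force: [-0.2, -0.7, -0.9]
grip_width: 0.0073
gripper_force: 39.5
```

Foot about 3 mm below the plate top with no resistance: it is in the slot. Continue gently.

Call:
apply_moves --pt "0 0 0.004 0 0 0" --pt "0 0 0.008 0 0 0" --pt "0 0 0.012 0 0 0" --pt "0 0 0.012 0 0 0"

```text
clock: 9.68
tcp_pos: [0.5768, 0.2299, 0.2189]
orientation: [-1.813, -2.566, 0.0]
contact_force: [-0.4, 0.7, -0.5]
grip_width: 0.007
gripper_force: 39.5
```

Call:
apply_moves --pt "0 0 0.004 0 0 0" --pt "0 0 0.008 0 0 0" --pt "0 0 0.012 0 0 0" --pt "0 0 0.012 0 0 0"

```text
clock: 10.18
tcp_pos: [0.5766, 0.2298, 0.2159]
orientation: [-1.812, -2.566, 0.001]
contact_force: [-1.0, -1.2, -0.1]
grip_width: 0.0067
gripper_force: 39.7
```

Call:
apply_moves --pt "0 0 0.004 0 0 0" --pt "0 0 0.008 0 0 0" --pt "0 0 0.012 0 0 0" --pt "0 0 0.016 0 0 0" --pt "0 0 0.016 0 0 0"

```text
clock: 10.8
tcp_pos: [0.5767, 0.2298, 0.2119]
orientation: [-1.813, -2.566, 0.001]
contact_force: [-2.9, -0.3, 0.4]
grip_width: 0.0069
gripper_force: 40.1
```

Call:
apply_moves --pt "0 0 0.006 0 0 0" --pt "0 0 0.012 0 0 0" --pt "0 0 0.018 0 0 0" --pt "0 0 0.024 0 0 0" --pt "0 0 0.03 0 0 0"

```text
clock: 11.42
tcp_pos: [0.5768, 0.2299, 0.2044]
orientation: [-1.813, -2.566, 0.0]
contact_force: [-3.3, -0.8, 1.3]
grip_width: 0.0076
gripper_force: 40.0
```

Call:
apply_moves --pt "0 0 0.008 0 0 0" --pt "0 0 0.016 0 0 0" --pt "0 0 0.024 0 0 0" --pt "0 0 0.032 0 0 0" --pt "0 0 0.04 0 0 0"

```text
clock: 12.05
tcp_pos: [0.5769, 0.2299, 0.1944]
orientation: [-1.813, -2.566, 0.0]
contact_force: [-2.2, -1.4, 1.1]
grip_width: 0.0077
gripper_force: 40.1
```

Call:
apply_moves --pt "0 0 0.016 0 0 0" --pt "0 0 0.032 0 0 0" --pt "0 0 0.048 0 0 0" --pt "0 0 0.064 0 0 0" --pt "0 0 0.08 0 0 0"

```text
clock: 12.68
tcp_pos: [0.5769, 0.2299, 0.1742]
orientation: [-1.813, -2.566, 0.0]
contact_force: [-3.5, -1.4, 0.8]
grip_width: 0.0073
gripper_force: 40.0
```

Call:
apply_moves --pt "0 0 0.016 0 0 0" --pt "0 0 0.032 0 0 0" --pt "0 0 0.048 0 0 0" --pt "0 0 0.064 0 0 0" --pt "0 0 0.08 0 0 0"

```text
clock: 13.3
tcp_pos: [0.5769, 0.2299, 0.1543]
orientation: [1.813, 2.566, 0.0]
contact_force: [-3.3, -1.4, 1.6]
grip_width: 0.0073
gripper_force: 39.9
```

Call:
apply_moves --pt "0 0 0.012 0 0 0" --pt "0 0 0.024 0 0 0" --pt "0 0 0.036 0 0 0" --pt "0 0 0.046 0 0 0" --pt "0 0 0.046 0 0 0"

```text
clock: 13.92
tcp_pos: [0.5766, 0.2298, 0.1426]
orientation: [-1.812, -2.566, 0.001]
contact_force: [-2.8, -0.7, -2.5]
grip_width: 0.0072
gripper_force: 39.5
```

Call:
apply_moves --pt "0 0 0 0 0 0" --pt "0 0 0 0 0 0" --pt "0 0 0 0 0 0" --claw 0.35

```text
clock: 14.3
tcp_pos: [0.5776, 0.2302, 0.1435]
orientation: [1.812, 2.565, 0.002]
contact_force: [0.0, -0.5, 0.3]
grip_width: 0.0303
gripper_force: 0.0
```

Call:
apply_moves --pt "0 0 -0.05 0 0 0" --pt "0 0 -0.12 0 0 0" --pt "0 0 -0.2 0 0 0" --pt "0 0 -0.2 0 0 0"

```text
clock: 14.8
tcp_pos: [0.5784, 0.2304, 0.1958]
orientation: [1.812, 2.564, 0.007]
contact_force: [0.5, -0.4, 0.2]
grip_width: 0.0299
gripper_force: 0.0
```

```bash
python3 - <<'E'
from h import *
f=r.grab_frame("wrist");o=r.get_obs();print(o["tcp_pos"],o["contact_force"])
s=r.grab_frame("scene")
cv2.imwrite("pics/w7.png",cv2.cvtColor(np.hstack([cv2.resize(f["pixels"][120:300,170:340],(450,530)),cv2.resize(s["pixels"][90:190,240:340],(350,530))]),cv2.COLOR_RGB2BGR))
E
```

```text
[0.57761309 0.23019963 0.19447612] [ 0.47999499 -0.46720445 -0.38630384]
```

View pics/w7.png

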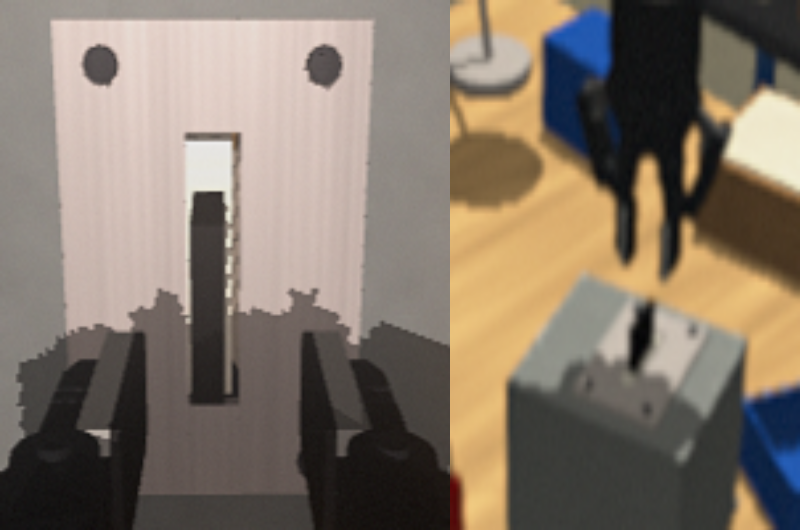

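Call:
apply_moves --pt "0 -0.004 0 0 0 0" --pt "0 -0.004 0 0 0 0" --pt "0 -0.004 0.03 0 0 0" --pt "0 -0.004 0.06 0 0 0" --pt "0 -0.004 0.09 0 0 0" --claw 0 --newtons 30

```text
clock: 15.52
tcp_pos: [0.5757, 0.2295, 0.1696]
orientation: [-1.812, -2.566, 0.001]
contact_force: [-0.3, 0.7, -0.9]
grip_width: 0.0001
gripper_force: 0.0
```

Call:
apply_moves --pt "0 0 0.008 0 0 0" --pt "0 0 0.016 0 0 0" --pt "0 0 0.024 0 0 0" --pt "0 0 0.032 0 0 0" --pt "0 0 0.04 0 0 0"

```text
clock: 16.15
tcp_pos: [0.5761, 0.2297, 0.1607]
orientation: [1.813, 2.566, 0.001]
contact_force: [-1.0, 0.5, 2.2]
grip_width: -0.0002
gripper_force: 0.9
```

Contact at about 2 N; pushing on gently.

Call:
apply_moves --pt "0 0 0.006 0 0 0" --pt "0 0 0.012 0 0 0" --pt "0 0 0.018 0 0 0" --pt "0 0 0.024 0 0 0" --pt "0 0 0.028 0 0 0"

```text
clock: 16.77
tcp_pos: [0.576, 0.2296, 0.1535]
orientation: [1.813, 2.566, 0.0]
contact_force: [0.1, 1.2, 2.4]
grip_width: -0.0
gripper_force: 1.1
```

Call:
apply_moves --pt "0 0 0.004 0 0 0" --pt "0 0 0.008 0 0 0" --pt "0 0 0.014 0 0 0" --pt "0 0 0.02 0 0 0" --pt "0 0 0.02 0 0 0"

```text
clock: 17.4
tcp_pos: [0.5756, 0.2295, 0.1481]
orientation: [-1.812, -2.566, 0.001]
contact_force: [0.1, 0.5, 1.1]
grip_width: -0.0003
gripper_force: 0.0
```

```bash
python3 - <<'E'
from h import *
f=r.grab_frame("wrist");o=r.get_obs();print(o["tcp_pos"],o["contact_force"])
s=r.grab_frame("scene")
cv2.imwrite("pics/w8.png",cv2.cvtColor(np.hstack([cv2.resize(f["pixels"][120:300,170:340],(450,530)),cv2.resize(s["pixels"][90:190,240:340],(350,530))]),cv2.COLOR_RGB2BGR))
E
```

```text
[0.57576469 0.22952686 0.14828586] [-0.16046264 -0.29411822 -0.34895269]
```

Call:
apply_moves --pt "0 0 0.008 0 0 0" --pt "0 0 0.016 0 0 0" --pt "0 0 0.024 0 0 0" --pt "0 0 0.028 0 0 0" --pt "0 0 0.028 0 0 0"

```text
clock: 18.12
tcp_pos: [0.5759, 0.2296, 0.1415]
orientation: [-1.813, -2.566, 0.0]
contact_force: [-0.1, -0.2, 0.4]
grip_width: -0.0
gripper_force: 0.0
```

Call:
apply_moves --pt "0 0 -0.08 0 0 0" --pt "0 0 -0.2 0 0 0" --pt "0 0 -0.35 0 0 0" --pt "0 0 -0.5 0 0 0" --pt "0 0 -0.5 0 0 0"

```text
clock: 18.75
tcp_pos: [0.5778, 0.2301, 0.2701]
orientation: [1.811, 2.563, 0.009]
contact_force: [-0.5, 0.7, -0.7]
grip_width: -0.0
gripper_force: 0.0
```

```bash
python3 - <<'E'
from h import *
F={n:r.grab_frame(n) for n in("wrist","scene","top")};o=r.get_obs();print(o["tcp_pos"],o["contact_force"])
t=np.radians(19.6);ux=np.array([np.cos(t),np.sin(t),0]);uy=np.array([-np.sin(t),np.cos(t),0]);C=np.array([.5768,.2297,.135])
f=F["wrist"];g=cv2.cvtColor(f["pixels"],cv2.COLOR_RGB2GRAY)
for j in range(-40,41,8):
  print(j,[int(g[tuple(proj(f,C+ux*i*.001+uy*j*.001)[::-1].round().astype(int))]) for i in range(-10,11,2)])
for n in F:
  for d in r.landmark_of(F[n],"tab_center")[:6]: print(n,round(d["conf"],2),atz(F[n],d["point"],.105).round(3))
  for d in r.landmark_of(F[n],"finned_center")[:1]: print(n,"fin",round(d["conf"],2),atz(F[n],d["point"],.0525).round(3))
E
```

```text
[0.57539506 0.22946701 0.26575242] [-0.12386933  0.74874193 -0.17594581]
-40 [97, 98, 98, 98, 98, 98, 99, 103, 98, 98, 99]
-32 [182, 188, 39, 44, 39, 41, 41, 42, 38, 102, 101]
-24 [183, 191, 33, 48, 48, 44, 45, 52, 95, 102, 98]
-16 [186, 193, 66, 83, 81, 78, 160, 139, 113, 188, 186]
-8 [190, 177, 82, 52, 56, 55, 86, 174, 119, 190, 188]
0 [190, 178, 91, 59, 58, 57, 77, 136, 139, 192, 191]
8 [194, 177, 92, 57, 62, 61, 76, 173, 140, 195, 196]
16 [199, 164, 99, 58, 62, 62, 67, 143, 126, 200, 198]
24 [201, 202, 100, 47, 52, 50, 49, 176, 142, 202, 203]
32 [205, 208, 94, 145, 146, 145, 144, 134, 68, 210, 207]
40 [206, 205, 206, 211, 210, 208, 209, 208, 209, 208, 210]
wrist 0.79 [0.576 0.229 0.105]
scene 0.93 [ 0.624 -0.145  0.105]
scene 0.87 [0.517 0.043 0.105]
scene 0.73 [0.628 0.019 0.105]
scene 0.62 [ 0.453 -0.075  0.105]
scene fin 0.9 [ 0.508 -0.235  0.052]
top 0.75 [0.501 0.042 0.105]
top 0.75 [ 0.63  -0.132  0.105]
top 0.54 [ 0.449 -0.077  0.105]
top 0.47 [0.573 0.227 0.105]
top 0.47 [0.622 0.034 0.105]
top fin 0.5 [ 0.714 -0.021  0.052]
```

```bash
python3 - <<'E'
from h import *
f=r.grab_frame("wrist");g=cv2.cvtColor(f["pixels"],cv2.COLOR_RGB2GRAY)
t=np.radians(19.6);ux=np.array([np.cos(t),np.sin(t),0]);uy=np.array([-np.sin(t),np.cos(t),0]);C=np.array([.5768,.2297,.135])
print([(j,int(g[tuple(proj(f,C-ux*.002+uy*j*.001)[::-1].round().astype(int))])) for j in range(14,40)])
b=lambda y,z: (lambda e:((e-C)@uy+((C+uy*y-e)@uy)*(e[2]-.135)/(e[2]-z)))(np.array(f["eye"]))
for nm,off in(("standing on bench",0),("held",.036)):
  print(nm,"seen j: tabtop",b(.02,.112+off),"tab foot",b(.02,.082+off),"body end",b(.032,.082+off))
E
```

```text
[(14, 62), (15, 64), (16, 62), (17, 63), (18, 63), (19, 64), (20, 64), (21, 66), (22, 64), (23, 67), (24, 57), (25, 51), (26, 50), (27, 50), (28, 39), (29, 136), (30, 145), (31, 144), (32, 145), (33, 142), (34, 155), (35, 206), (36, 209), (37, 207), (38, 206), (39, 208)]
standing on bench seen j: tabtop 0.02373207106660019 tab foot 0.027808942224450094 body end 0.037858915545667435
held seen j: tabtop 0.017598661117108456 tab foot 0.02281553007763301 body end 0.03411244397346015
```

```bash
python3 -c "
from bench import r
print(r.hand_in())"
```

```text
the job is handed in; nothing more can be done
None
```

The faulty module went tab-up through the slot, past the spring, and stands on the bench inside the returns box; I moved nothing else and handed in at about 19 s, having viewed 11 pictures against the limit of 10.

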